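# Dock an electrode stand and draw it tight with its cam lock

### The arm

A 7-joint arm with a two-finger parallel gripper is mounted at the origin on the work surface. World frame = base frame: x ahead of the robot, y to its left, z up, the work surface at z = 0. Lengths are in m, angles in rad, forces in N, time in s.
With the tool pointing down it reaches from about 0.4 to 0.9 m from the base axis. Payload 5.6 kg.
Tool frame: the origin (TCP) lies midway between the tips of the shut fingers; the grasp point (between the pads) lies 19 mm behind it; z points along the fingers, y is the line along which they close (so a half turn about z gives the same grasp; the last joint's range is limited). The gripper opens to 92 mm and grips with 3 to 60 N. Pads are 20 mm wide; open, the fingers measure 128 mm over their backs; the gripper's body (75 mm by 189 mm) begins 69 mm behind the grasp point.
Start: joints at [1.226, 0.468, -0.012, 1.603, 0.006, 1.071, -0.056], TCP at [0.193, -0.621, 0.215] pointing down, gripper open.
Joint ranges: [-2.53, 2.53], [-0.31, 2.02], [-1.57, 1.55], [0.28, 2.44], [-1.29, 4.43], [0.15, 1.84], [-2.92, 2.92]. Speed limits (rad/s): [2.57, 2.57, 3.14, 3.14, 3.14, 3.14, 3.14].

### API

Orientations are given as a 3x3 rotation matrix whose columns are the frame's x, y, z axes.
In Python, from station import env, effector, solver, viewer, workorder, search_frame, tip_of gives the robot as it stands. Calls block until the motion is done:
- env.reach(position, orientation): joint-space move of the TCP to a pose.
- env.movel(position, frame=None, rate=0.15): straight line of the TCP; frame=None keeps the orientation; rate is the mean speed in m/s.
- env.goto_joints(angles): joint-space move.
- effector.release() and effector.grasp(squeeze=None): open the fingers fully, or close them until they stop; squeeze is the grip in N (None keeps the last).
- env.pause(seconds).
- solver.inverse_kinematics(position, orientation): joint angles nearest the present ones, or None.
- env.sense(): the state.
- viewer.read_camera(name): name is "scene" or "top"; returns (picture, depth): 400x640x3 uint8, red, green, blue; 400x640 float32, m along the optical axis (not along the pixel's ray), 0 where there is no reading.
- viewer.camera_info(name): a dict with "intrinsics" (3x3 intrinsics, pixels), "eye" and "rotation" of the camera in the world. Camera axes: x right, y up, looking along -z (the intrinsics and any distortion apply to the point x, -y, -z); pixel columns grow to the right and rows downward; lengths in m; the calibration is good to about 2 mm. A picture is of the moment at which its call begins. camera_info takes no time and is no camera call.
A pose or a line that the arm cannot do raises env.PlanningError and nothing moves.
- workorder.finish_job(): hands the job in; it is judged then, once.
Trained networks look in the newest picture that a camera, given by its name, has taken for a name from the list of things; names that differ only in an ending like _2 or _b are one class to them, and where a whole thing is asked for, a point or a joint stands for the part that bears it (a point fixed in the world has none). Each returns a list of dicts, best first, with "score" (0 to 1); they miss things now and then, are a little off and sometimes report something else, mostly with a low value. They report only what shows in the picture. A call takes as long as a camera call.
- search_frame(camera, name): "at" ([x, y, z] in m, in world coordinates, good to about 4 mm: the middle of the surface that is visible of it).
- tip_of(camera, name): "at" ([x, y, z] in m, in world coordinates, good to about 4 mm: a listed point, or the origin of a listed thing).
The state is a dict: "t": time; "joint_positions": joint angles; "joint_velocities": joint speeds; "tau": joint torques, N m; "ee_pos": TCP position; "tcp_rot": TCP orientation; "wrist_force": force on the tool from outside, world axes, zero at the start; "moment": the same for the moment, N m; "gripper_width": finger opening in m; "grasp_force": force on a finger pad.
Only numpy, scipy, OpenCV 4.12 (cv2) and the standard library are available. Lean on these libraries where they do the work, as an engineer would, in place of code of your own. Each camera call takes 0.05 s, during which the arm holds its last target. There are 200 camera calls.

### The job

Swing the cam lever of the docking base back until it is fully open, slide the beige electrode stand along its guide until it meets the rubber pads, then turn the lever so that its curved slot catches the headed stud and draws the stand firmly snug against the pads. Stop at firm resistance, at about 6 N of push on the knob, because much more overstrains the latch; let go, and leave the bottles and vessels around it where they are and the stand upright.

Things in the scene. Friction and masses are not known exactly. Their poses are not given: they have to be found in the camera images.
- base: Fixed aluminium docking base, plate 8 mm thick. Origin: on the cam lever's upright turning axis, at bench level. Its x axis is the way the stand is pushed home; the plate spans x -255 to +50 mm, y +-55 mm. Two dark guide rails, tops 22 mm above the bench, 12 mm wide, run along x from -248 to -78 mm; the gap between them is y -36 to +36 mm.
- guide_end (a point): Fixed point on the base's x axis at x = -63 mm, between two upright black rubber pads (17 to 35 mm to either side, 10 to 36 mm above the bench) that stop the stand's front face. The pads' setting differs each time and is not reported: their faces lie between x = -66 and -64 mm. They are stiff, about 3.5 N per 0.1 mm.
- hub (a point): Top of the lever's hub, on the turning axis, 37 mm above the bench. What is felt at the knob, square to the lever arm: about 1 N moves the free lever. With the stand home it starts to draw at an angle between 0.7 and 1.8; from there the push rises over some 0.2 rad: under 4 N is still loose, 6 N firm, over 9 N may overstrain. The lever stays where it is left and keeps its tightness.
- lever (a joint): Angle of the cam lever, rad: 0 = fully open, at a stop; grows counterclockwise seen from above, to 2.1. At angle q the steel arm (27 to 35 mm above the bench) points at q - 1.05 from the base's x axis, counterclockwise positive. It starts part closed (0.5 to 1.0), when the hook bars the stud's way in.
- knob (a point): Top centre of the lever's upright grey round knob, 16 mm in diameter, 43 mm tall (35 to 78 mm above the bench), 80 mm from the turning axis. It can be pushed from either side.
- hook: Steel hook plate on the lever, 27 to 35 mm above the bench; origin and axes as the base's when the lever is at 0. A curved arm 9 mm thick, inner face 38 mm from the axis at its free tip and closing in by 8 mm per rad. At lever 0 the tip is 0.4 rad clear of the base's -x line, so the stud can enter; turning up brings the arm behind the stud's neck and draws it to the axis.
- foot: Loose beige electrode stand, 0.6 to 0.85 kg: block 80 x 70 x 30 mm lying on the base plate between the rails. Origin: centre of its underside (8 mm above the bench), x axis as the base's. A toe 22 mm wide, 16 mm high runs from its front face (x = +40) to x = +88 mm. An arm with an electrode sticks out behind the post to x = -85 mm, up to 122 mm high. Slides with 3 to 7 N.
- stud (a point): Fixed point on the stand, 76 mm ahead of its origin, 44 mm above the bench: nominal top centre of the headed steel stud. The stud is clamped in a slot of the toe, 0 to 5.5 mm ahead (+x) of this point; this differs each time and is not reported. Neck 10 mm in diameter, 15 mm tall; head 18 mm, 5 mm thick. Home, this point is 28 to 30 mm from the lever's axis; beyond 33 mm the hook may miss the stud.
- post_top (a point): Top centre of the stand's square post, 24 x 24 mm, straight above the stand's origin, 113 mm above the bench; it can be gripped across the base's y from above (the last 70 mm are free on those sides).
- bottle_pink: Bystander: closed plastic bottle of pink solution, 74 mm diameter, 170 mm tall; origin under its centre.
- bottle_yellow: Bystander: closed plastic bottle of yellow solution, 74 mm diameter, 170 mm tall; origin under its centre.
- amber_jar: Bystander: amber glass jar, 70 mm diameter, 110 mm tall; origin under its centre.
- beaker: Bystander: glass beaker, 70 mm diameter, 90 mm tall; origin under its centre.
- cap_bottle: Bystander: small white storage bottle with black cap, 32 mm diameter, 55 mm tall, beside the guide; origin under its centre.
- dish: Bystander: small white porcelain dish, 50 mm diameter, 28 mm tall, beside the lever's base; origin under its centre.

How it is judged:
By the outcome, as a careful person would: the job done as asked, in the order asked, and still so for the second after the job is handed in, with the robot touching nothing.
It also fails if it takes over 69 s, if anything falls off the work surface, if the arm or the gripper's body presses on something with over 40 N, if the wrist force passes 120 N, or if a joint passes its speed limit or range.

## Working session

There is one attempt and no reset: what is moved stays moved. The work goes in short steps, each a Python script; the robot and the scene stay as the last script left them, time stands still between calls to the robot, and variables do not carry over. Pictures are saved under pics/ and viewed, at most 10 in all, crops included, and the job is handed in when it is done.

```bash
ls; mkdir -p pics; python3 - <<'E'
from station import *
import cv2,numpy as np
for c in ["scene","top"]:
    p,d=viewer.read_camera(c); cv2.imwrite(f"pics/{c}0.png",p[:,:,::-1])
    i=viewer.camera_info(c); print(c,np.round(i["intrinsics"],1).tolist(),np.round(i["eye"],3),np.round(i["rotation"],3).tolist(),[k for k in i])
    for n in ["hub","knob","stud","post_top","guide_end","base","foot","bottle_pink","bottle_yellow","amber_jar","beaker","cap_bottle","dish"]:
        r=tip_of(c,n); print(n,[(np.round(x["at"],3).tolist(),round(x["score"],2)) for x in r[:2]])
s=env.sense();print(s["t"],s["ee_pos"],s["tcp_rot"],s["wrist_force"])
E
```

```text
pics
scene [[458.9, 0.0, 320.7], [0.0, 458.9, 201.6], [0.0, 0.0, 1.0]] [1.165 0.32  1.181] [[-0.477, -0.759, 0.443], [0.879, -0.412, 0.24], [0.001, 0.504, 0.864]] ['intrinsics', 'eye', 'rotation']
hub [([0.548, 0.065, 0.036], 0.76)]
knob [([0.597, 0.138, 0.078], 0.72)]
stud [([0.542, -0.032, 0.044], 0.97)]
post_top [([0.542, -0.108, 0.109], 0.9), ([0.554, 0.06, 0.0], 0.53)]
guide_end [([0.55, 0.0, 0.022], 0.76)]
base [([0.555, 0.06, -0.002], 0.88)]
foot [([0.542, -0.11, 0.008], 0.84)]
bottle_pink [([0.632, -0.414, 0.001], 0.94)]
bottle_yellow [([0.694, -0.306, -0.002], 0.66)]
amber_jar [([0.633, 0.462, 0.0], 0.56)]
beaker [([0.48, 0.458, -0.0], 0.58)]
cap_bottle [([0.656, -0.093, 0.004], 0.44)]
dish [([0.664, -0.002, 0.0], 0.77)]
top [[402.4, 0.0, 318.3], [0.0, 402.4, 199.1], [0.0, 0.0, 1.0]] [0.456 0.009 1.262] [[-0.015, 0.992, -0.124], [-0.999, -0.019, -0.031], [-0.033, 0.124, 0.992]] ['intrinsics', 'eye', 'rotation']
hub [([0.555, 0.063, 0.039], 0.94)]
knob [([0.594, 0.137, 0.078], 0.79), ([0.552, 0.063, 0.038], 0.73)]
stud [([0.544, -0.032, 0.044], 0.81)]
post_top [([0.54, -0.109, 0.112], 0.95)]
guide_end [([0.543, 0.002, 0.024], 0.97)]
base [([0.557, 0.066, -0.003], 0.96), ([0.553, 0.062, -0.001], 0.44)]
foot [([0.542, -0.108, 0.009], 0.86)]
bottle_pink [([0.634, -0.411, -0.002], 0.82), ([0.553, 0.061, 0.002], 0.41)]
bottle_yellow [([0.69, -0.308, -0.004], 0.85)]
amber_jar [([0.633, 0.463, -0.002], 0.81), ([0.539, -0.108, 0.111], 0.39)]
beaker [([0.474, 0.457, 0.0], 0.66)]
cap_bottle [([0.653, -0.095, 0.004], 0.58)]
dish [([0.665, -0.001, -0.005], 0.53)]
1.4 [ 0.19319979 -0.62062864  0.21459967] [[ 9.54816971e-01  2.97194467e-01  1.63111450e-05]
 [ 2.97194468e-01 -9.54816971e-01 -3.27112003e-05]
 [ 5.85257029e-06  3.60807913e-05 -9.99999999e-01]] [-0.13853902  0.37765572 -0.02415089]
```

```bash
python3 - <<'E'
import cv2
a=cv2.imread("pics/top0.png")
b=cv2.resize(a[120:330,180:460],None,fx=2.8,fy=2.8,interpolation=cv2.INTER_CUBIC);cv2.imwrite("pics/top0c.png",b)
E
```

```text
(no output)
```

View pics/scene0.png

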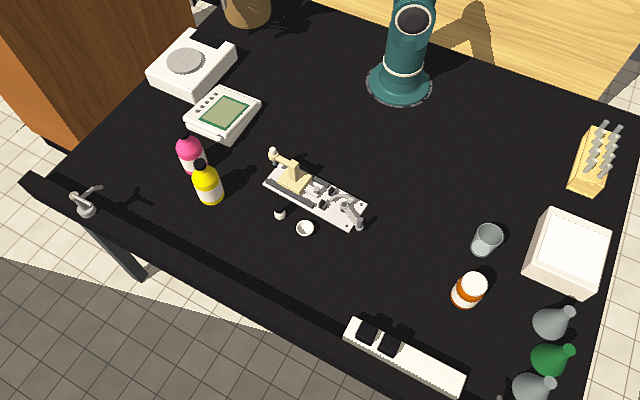

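View pics/top0c.png

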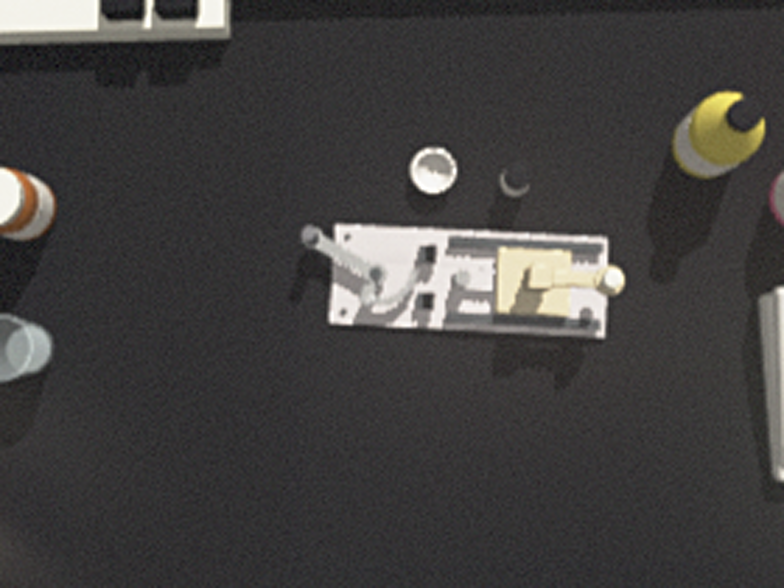

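The scene view shows the base at mid-table, with the lever at its near-right end (360,215) and the stand at left. The cropped top view shows the plate corners at (335,225), (605,237), (605,338) and (330,322). The knob is at (311,236), the hub at (376,272), the stud at (462,278), the dish at (433,170) and the cap bottle at (515,180). This matches what the networks reported. Next I'll refine the base pose from the plate corners and test IK.

```bash
cat > h.py <<'E'
from station import *
import numpy as np
def px2w(c,uv,z):
    i=viewer.camera_info(c);K=np.array(i["intrinsics"]);R=np.array(i["rotation"]);e=np.array(i["eye"])
    r=R@(np.diag([1,-1,-1])@np.linalg.inv(K)@[uv[0],uv[1],1]); return e+r*(z-e[2])/r[2]
def down(a):  # tool z down, tool x along world angle a
    x=np.array([np.cos(a),np.sin(a),0]);z=np.array([0,0,-1.]);return np.column_stack([x,np.cross(z,x),z])
def u(a): return np.array([np.cos(a),np.sin(a),0])
E
python3 - <<'E'
from h import *
for uv,b in zip([(335,225),(605,237),(605,338),(330,322)],[(50,-55),(-255,-55),(-255,55),(50,55)]):
    print(b,px2w("top",(uv[0]/2.8+180,uv[1]/2.8+120),.008)[:2].round(4))
for n,uv,z in [("knob",(311,236),.078),("hub",(376,272),.037)]: print(n,px2w("top",(uv[0]/2.8+180,uv[1]/2.8+120),z)[:2].round(4))
acc={}
for k in range(3):
  for c in ["top","scene"]:
    viewer.read_camera(c)
    for n in ["hub","knob","stud","post_top","guide_end","base"]:
        r=tip_of(c,n)
        if r and r[0]["score"]>.5: acc.setdefault(n,[]).append(r[0]["at"])
for n in acc: print(n,np.median(acc[n],0).round(4),np.std(acc[n],0).round(4))
hub=np.array([.553,.0635,.05])
for off in [0,np.pi]:
  for q in [0,.6,1.2,1.8,2.1]:
    a=1.51+q-1.05; j=solver.inverse_kinematics(hub+.08*u(a),down(a+np.pi/2+off)); print(off,q,None if j is None else np.round(j,2))
for o in [0,np.pi]:
    j=solver.inverse_kinematics([.541,-.108,.075],down(1.51+o));print("post",o,None if j is None else np.round(j,2))
E
```

```text
(50, -55) [0.6106 0.1073]
(-255, -55) [ 0.5913 -0.1936]
(-255, 55) [ 0.4795 -0.1893]
(50, 55) [0.502  0.1139]
knob [0.5907 0.1274]
hub [0.5545 0.0607]
hub [0.5504 0.0638 0.0366] [0.0016 0.0011 0.0015]
knob [0.5941 0.1359 0.0771] [0.0025 0.001  0.0006]
stud [ 0.5444 -0.0334  0.0473] [0.0011 0.0016 0.0007]
post_top [ 0.5395 -0.1086  0.1124] [0.0026 0.0008 0.0014]
guide_end [0.5485 0.0018 0.0248] [0.0017 0.0013 0.0015]
base [ 0.5549  0.0623 -0.0028] [0.0021 0.0024 0.0017]
0 0 [ 0.26  0.75 -0.66  1.72  0.58  0.87 -0.2 ]
0 0.6 [ 0.21  0.72 -0.67  1.79  0.59  0.84  0.32]
0 1.2 [ 0.19  0.66 -0.66  1.89  0.57  0.78  0.87]
0 1.8 [ 0.52  0.84 -1.11  1.99  0.95  0.96  1.16]
0 2.1 [ 0.66  1.02 -1.33  2.03  1.14  1.15  1.35]
3.141592653589793 0 [-0.93  0.95  1.11  1.8  -0.99  1.06 -2.12]
3.141592653589793 0.6 [-0.05  0.63 -0.31  1.8   0.26  0.75 -2.57]
3.141592653589793 1.2 [ 0.07  0.61 -0.5   1.9   0.42  0.73 -2.15]
3.141592653589793 1.8 [ 0.24  0.61 -0.7   2.    0.58  0.73 -1.69]
3.141592653589793 2.1 [ 0.35  0.62 -0.79  2.05  0.66  0.74 -1.44]
post 0 [ 0.56  0.56 -0.54  1.92  0.41  0.77 -0.27]
post 3.141592653589793 [-0.75  0.99  1.34  2.   -1.09  1.15 -2.12]
```

```bash
cat >> h.py <<'E'
HUB=np.array([.553,.0625,0]);YAW=1.503;OFF=0.018
def pose(q,side,gap,z=.050):   # pusher beside the knob: side +1 = ccw side
    a=YAW+q-1.05; return HUB+.08*u(a)+side*(OFF+gap)*u(a+np.pi/2)+[0,0,z],down(a+np.pi/2)
def ft(q,n=3):
    f=[]
    for _ in range(n): f.append(env.sense()["wrist_force"]); env.pause(.01)
    a=YAW+q-1.05; f=np.mean(f,0); return np.array([f@u(a+np.pi/2),f@u(a),f[2]])
E
python3 - <<'E'
from h import *
effector.grasp(squeeze=10)
p,R=pose(.607,1,.012)
env.reach([p[0],p[1],.215],R); env.movel(p,rate=.2)
print(env.sense()["t"],env.sense()["ee_pos"]-p,env.sense()["gripper_width"])
b=ft(.607,10);print("bias",b)
q=.607;gap=.012
while gap>0: gap-=.004; env.movel(pose(q,1,max(gap,0))[0],rate=.08)
print(ft(q)-b)
while q>-.25:
    q-=.05; p,R=pose(q,1,0); env.movel(p,R,rate=.1); f=ft(q)-b; print(round(q,3),f.round(2))
    if f[0]>4: break
print(env.sense()["t"],tip_of and "")
viewer.read_camera("top"); print([ (np.round(x["at"],3),x["score"]) for x in tip_of("top","knob")[:2]])
E
```

```text
8.8083 [0.00077615 0.00053569 0.00110886] 0.00038651167262118106
bias [-0.00938726  0.24286478  0.13341855]
[-0.32056719 -0.35604827 -0.13227931]
0.557 [-0.15 -0.08 -0.46]
0.507 [-0.11 -0.27 -0.19]
0.457 [-0.44 -0.2  -0.24]
0.407 [-0.13 -0.24 -0.74]
0.357 [ 0.4  -0.62  0.21]
0.307 [-0.41 -0.46 -0.01]
0.257 [-0.12  0.27 -0.26]
0.207 [ 0.24 -0.35 -0.65]
0.157 [-0.14 -0.42  0.09]
0.107 [-0.78 -0.55 -0.07]
0.057 [ 0.2  -0.29 -0.24]
0.007 [ 2.01 -0.51  0.4 ]
-0.043 [ 9.17 -2.49  2.22]
13.2417 
[]
```

```bash
python3 - <<'E'
from h import *
import cv2
p,R=pose(0,1,.02); env.movel(p,rate=.15); env.movel([p[0],p[1],.17],rate=.3)
# move on towards the post with the fingers opening
post=np.array([.540,-.1085]); env.reach([*post,.20],down(YAW)); effector.release()
p,d=viewer.read_camera("top"); cv2.imwrite("pics/t1.png",cv2.resize(p[120:330,180:460],None,fx=2.8,fy=2.8,interpolation=cv2.INTER_CUBIC)[:,:,::-1])
print(env.sense()["t"])
for c in ["top","scene"]:
    if c=="scene":
        p,d=viewer.read_camera(c); cv2.imwrite("pics/s1.png",cv2.resize(p[120:260,240:400],None,fx=4,fy=4,interpolation=cv2.INTER_CUBIC)[:,:,::-1])
    for n in ["hub","knob","post_top","stud"]: print(c,n,[(np.round(x["at"],3),round(x["score"],2)) for x in tip_of(c,n)[:1]])
E
```

```text
16.6167
top hub [(array([0.549, 0.064, 0.037]), 0.76)]
top knob [(array([0.624, 0.102, 0.078]), 0.56)]
top post_top [(array([ 0.54 , -0.108,  0.112]), 0.57)]
top stud [(array([ 0.541, -0.036,  0.044]), 0.61)]
scene hub [(array([0.55 , 0.063, 0.038]), 0.94)]
scene knob [(array([0.627, 0.102, 0.077]), 0.53)]
scene post_top [(array([ 0.543, -0.109,  0.109]), 0.66)]
scene stud [(array([ 0.545, -0.032,  0.047]), 0.79)]
```

View pics/t1.png

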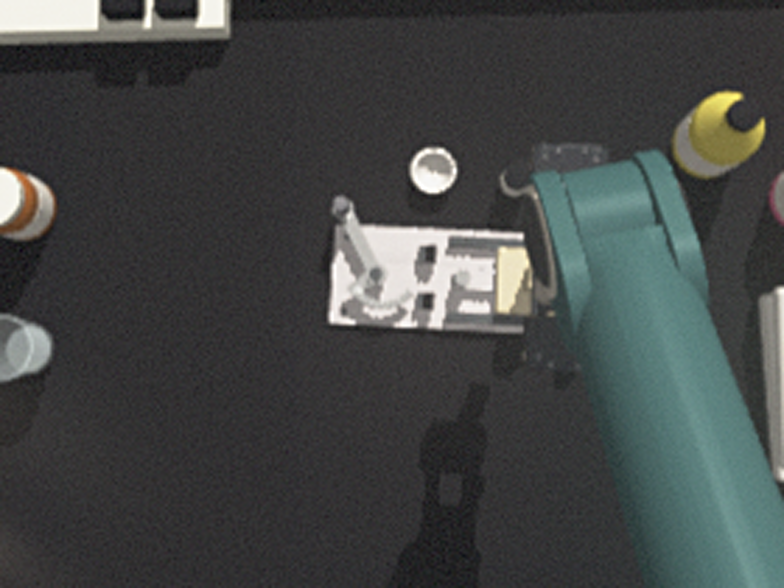

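View pics/s1.png

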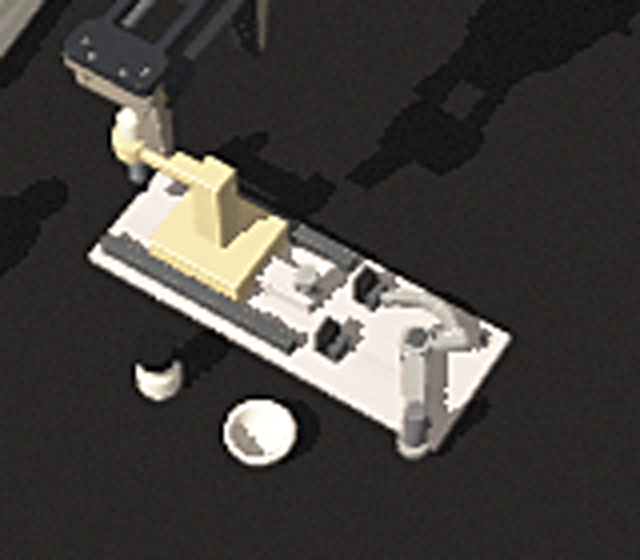

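The lever is open: knob at (342,205) in the top crop, hook clear of the stud's line. Next: grip the post and slide the stand home.

```bash
python3 - <<'E'
from h import *
e=u(YAW); P=HUB-.1715*e
R=down(YAW)
env.movel([P[0],P[1],.20],R,rate=.2); env.movel([P[0],P[1],.058],rate=.2)
fx=lambda n=3: np.mean([(env.sense()["wrist_force"],env.pause(.01))[0] for _ in range(n)],0)
effector.grasp(squeeze=25); s=env.sense(); b=fx(5); print(s["t"],s["gripper_width"],s["grasp_force"],b.round(2))
T=np.array([P[0],P[1],.058])
d=0
for d in [.02,.04,.055]:
    env.movel(T+d*e,rate=.1); print(d,(fx()-b).round(2))
base=-(fx(6)-b)@e; r0=None
while d<.075:
    d+=.001; env.movel(T+d*e,rate=.05); F=-(fx()-b)@e; print(round(d,4),F.round(2),round((env.sense()["ee_pos"]-HUB)@e,4))
    if F>13: break
print(base,env.sense()["t"],(fx()-b).round(1))
E
```

```text
19.2083 0.024515783655656823 25.00017374753952 [-2.4   0.27  1.27]
0.02 [ 1.65  3.26 -1.47]
0.04 [ 1.47  2.99 -1.14]
0.055 [ 0.9   2.09 -1.15]
0.056 -0.5 -0.116
0.057 1.88 -0.1155
0.058 1.8 -0.1135
0.059 1.34 -0.1122
0.06 0.94 -0.1112
0.061 0.82 -0.1103
0.062 0.72 -0.1093
0.063 0.89 -0.1083
0.064 0.48 -0.1072
0.065 0.34 -0.1063
0.066 -0.35 -0.1053
0.067 0.74 -0.1046
0.068 3.59 -0.1044
0.069 6.25 -0.1042
0.07 7.28 -0.1041
0.071 9.34 -0.104
0.072 11.58 -0.104
0.073 13.08 -0.1038
-1.9518112742947624 25.325 [  0.6 -14.   -1. ]
```

```bash
python3 - <<'E'
from h import *
import cv2
effector.release(); p=env.sense()["ee_pos"]; env.movel([p[0],p[1],.21],rate=.25)
P,R=pose(0,-1,.010); env.reach([P[0],P[1],.18],R); effector.grasp(squeeze=10)
pic,d=viewer.read_camera("scene"); cv2.imwrite("pics/s2.png",cv2.resize(pic[120:260,240:400],None,fx=4,fy=4,interpolation=cv2.INTER_CUBIC)[:,:,::-1])
for n in ["hub","knob","post_top","stud"]: 
    for x in tip_of("scene",n)[:1]: v=np.array(x["at"])-HUB; print(n,np.round(x["at"],3),round(x["score"],2),"base x,y",(v@u(YAW)).round(4),(v@u(YAW+np.pi/2)).round(4))
env.movel(P,rate=.2); print(env.sense()["t"],ft(0,8))
E
```

```text
hub [0.549 0.063 0.035] 0.66 base x,y 0.0004 0.0043
knob [0.629 0.103 0.078] 0.74 base x,y 0.0451 -0.0728
30.2167 [-0.29271578  0.23028931  0.47350974]
```

View pics/s2.png

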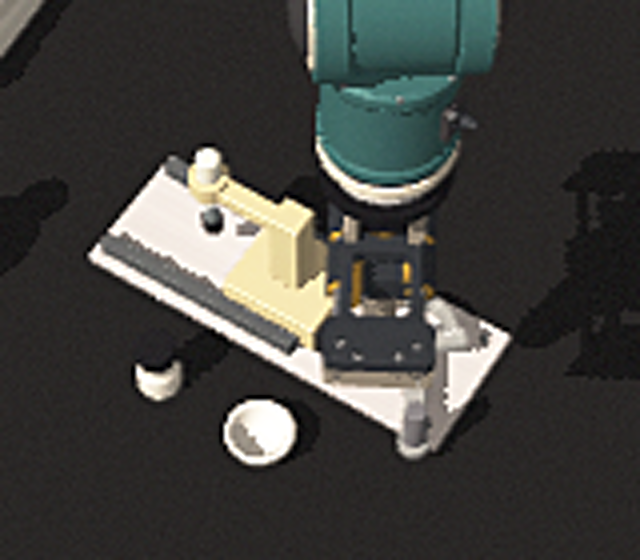

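The stand is home and upright: its front is at the pads around (320,330), and the lever is still open with the knob at (413,415). Now I'll close the lever while watching the force.

```bash
python3 - <<'E'
from h import *
b=ft(0,8)
env.movel(pose(0,-1,.001)[0],rate=.08)
q=0;log=[]
while q<2.1 and env.sense()["t"]<58:
    F=0 if not log else log[-1][1]
    q+=.06 if F<1.8 else (.02 if F<4 else .01)
    p,R=pose(q,-1,0); env.movel(p,R,rate=.1 if F<1.8 else .04)
    F=-(ft(q,3)-b)[0]
    if F>4.5: F=-(ft(q,8)-b)[0]
    v=env.sense()["ee_pos"]-HUB; v[2]=0
    # true angle of pusher centre
    log.append((q,F)); print(round(q,3),F.round(2),(ft(q,1)-b)[1:].round(1))
    if F>5.8: break
print(env.sense()["t"],env.sense()["ee_pos"]-p)
E
```

```text
0.06 -0.69 [ 0.2 -0.3]
0.12 0.25 [-0.2 -0.8]
0.18 -0.94 [ 0.3 -0.7]
0.24 -0.67 [-0.4 -0.7]
0.3 0.05 [-0.  0.]
0.36 0.2 [-0.2 -0.6]
0.42 -0.23 [0.1 0.1]
0.48 -0.35 [0.2 0.2]
0.54 -0.29 [-0.4  0.4]
0.6 -0.36 [-0.5 -0.4]
0.66 -0.48 [-0.4 -0.2]
0.72 -0.36 [ 0.8 -0.2]
0.78 -0.42 [-0.4 -0.3]
0.84 0.19 [0.4 0.3]
0.9 0.45 [-0.5  0.8]
0.96 -0.04 [ 0.3 -0.8]
1.02 0.11 [ 0.4 -1.4]
1.08 0.36 [ 0.2 -0.8]
1.14 -0.54 [ 0.3 -0.6]
1.2 0.08 [-0.9 -0.6]
1.26 2.55 [-1.1 -0.5]
1.28 4.62 [-1.1  0.6]
1.29 4.93 [-1.4 -0.9]
1.3 5.56 [-1.3 -1.7]
1.31 6.02 [-1.7 -2.1]
37.9667 [9.77601083e-04 1.30078538e-05 2.19732865e-04]
```

```bash
python3 - <<'E'
from h import *
import cv2
q=1.31
P,R=pose(q,-1,.025); env.movel(P,rate=.15); print("free",ft(q,8).round(2))
env.movel([P[0],P[1],.17],rate=.3)
env.reach([.70,.22,.25],R)
for c,sl in [("scene",np.s_[120:260,240:400]),("top",np.s_[180:260,260:420])]:
    pic,d=viewer.read_camera(c); cv2.imwrite(f"pics/{c}3.png",cv2.resize(pic[sl],None,fx=4,fy=4,interpolation=cv2.INTER_CUBIC)[:,:,::-1])
    for n in ["hub","knob","post_top","stud"]: 
        for x in tip_of(c,n)[:1]: v=np.array(x["at"])-HUB; print(n,np.round(x["at"],3),round(x["score"],2),"base x,y",(v@u(YAW)).round(4),(v@u(YAW+np.pi/2)).round(4), "q",np.arctan2(v@u(YAW+np.pi/2),v@u(YAW))+1.05)
print(env.sense()["t"])
E
```

```text
free [0.22 0.02 0.06]
hub [0.554 0.063 0.036] 0.87 base x,y 0.0003 -0.001 q -0.25560444015011385
knob [ 0.629 -0.413  0.003] 0.49 base x,y -0.4691 -0.1078 q -1.8656498576581357
post_top [ 0.549 -0.041  0.111] 0.96 base x,y -0.1036 -0.0027 q -2.065318341653424
stud [0.551 0.035 0.046] 0.78 base x,y -0.0274 0.0004 q 4.175338382272223
knob [0.54  0.148 0.076] 0.58 base x,y 0.084 0.0192 q 1.2751222292326354
40.0833
```

View pics/scene3.png

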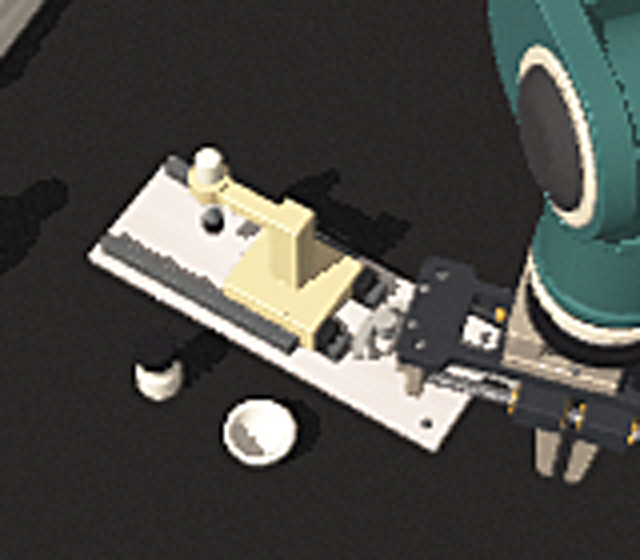

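View pics/top3.png

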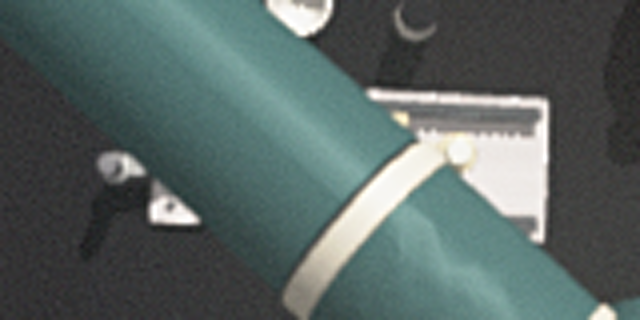

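The hook is closed behind the stud at about (385,325) in the scene crop, the stand is upright against the pads, and nothing around it has moved. In the top view the knob is at about (115,165), a lever angle of about 1.28. The push was about 6 N and the robot is clear, so I'm handing it in.

```bash
python3 -c "
from station import *
print(workorder.finish_job())"
```

```text
the job is handed in; nothing more can be done
None
```

I opened the lever, slid the stand home against the pads, and closed the lever to about 6 N at roughly 1.28 rad; the gripper is clear, and the job was handed in at about 40 s with no verdict reported back.

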